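# Hold the spring clip open over the fresh tasting cards

### The arm

A 6-joint arm with a two-finger parallel gripper is mounted at the origin on a cart in front of the work surface, level with it; the furniture and walls round the work are solid. World frame = base frame: x ahead of the robot, y to its left, z up, the work surface at z = 0. Lengths are in m, angles in rad, forces in N, time in s.
With the tool pointing down it reaches from about 0.375 to 0.975 m from the base axis. Payload 3.8 kg.
Tool frame: the origin (TCP) lies where the fingers leave the gripper's body, on its centre line; the fingertips stand 73 mm ahead of it and the grasp point (between the pads) lies 54 mm ahead of it; z points along the fingers, y is the line along which they close (so a half turn about z gives the same grasp; the last joint's range is limited). The gripper opens to 85 mm and grips with 20 to 120 N. Pads are 22 mm wide; open, the fingers measure 114 mm over their backs; the gripper's body (76 mm by 85 mm) begins 54 mm behind the grasp point. The pads swing forward as they close: fully open they stand 13 mm farther back than shut.
Start: joints at [1.293, 0.264, 1.604, -0, 1.274, -0.037], TCP at [0.161, 0.656, 0.304] pointing down, gripper open.
Joint ranges: [-2.63, 2.63], [-0.94, 2.18], [0.31, 2.57], [-1.31, 4.45], [0, 2.66], [-2.55, 2.55]. Speed limits (rad/s): [2.57, 2.57, 3.14, 3.14, 3.14, 3.14].

### API

Orientations are given as a 3x3 rotation matrix whose columns are the frame's x, y, z axes.
In Python, from rig import state, capture, calibration, sign_off gives the robot as it stands. The module is installed in compiled form; this text tells all that it offers.
- The arm moves only by the tool carry_out, never from a script. Its argument "plan" is one flat list of numbers, 7 for each row, row after row: the turn, a rotation vector about the world's x, y, z in degrees, then the shift along the world's x, y, z in cm, then the opening, from 0 (shut) to 1 (fully open). In form: [wx, wy, wz, tx, ty, tz, hand, wx, wy, wz, tx, ty, tz, hand, ...]. A call has 1 to 5 rows; each row is the pose to reach, as a shift and turn from the pose commanded when the call began; what a row does not reach only later rows make up. A row lasts 1/10 s, in which the tool goes at most 50 mm and 8.59 degrees, less where a joint would pass 70% of its speed; a pose out of reach is approached as far as the arm can. A call with a gripper value outside its range is refused whole. The fingers move at their own pace and stop on an object; "grip_force" is the grip in N (left out, the last holds). Time passes only in rows, so rows that repeat a pose let the fingers close. It gives the time, the measured TCP pose, the force, the opening and the grip force at its end, in the units of the state.
- state(): the state, without advancing time (a new reading comes with each control period).
- capture(name): name is "scene" or "top" or "wrist"; returns (picture, depth): 400x640x3 uint8, blue, green, red; 400x640 float32, m along the optical axis (not along the pixel's ray), 0 where there is no reading.
- calibration(name): a dict with "fx", "fy", "cx", "cy" (pixels), "k1" (the pictures are not rectified: a ray, as slopes to the right and down, at radius r is drawn at 1 + k1 r^2 times it, then the intrinsics apply), "cam_to_world" (4x4, takes a point from camera to world coordinates). Camera axes: x right, y up, looking along -z (the intrinsics and any distortion apply to the point x, -y, -z); pixel columns grow to the right and rows downward; lengths in m; the calibration is good to about 2 mm. A picture is of the moment at which its call begins: read the wrist's pose just before it. calibration takes no time and is no camera call; for the wrist camera it gives the pose at the moment of the call.
- sign_off(): hands the job in; it is judged then, once.
The state is a dict: "time": time; "joint_positions": joint angles; "qd": joint speeds; "joint_efforts": joint torques, N m; "ee_pos": TCP position; "eef_rot": TCP orientation; "contact_force": force on the tool from outside, world axes, zero at the start; "moment": the same for the moment, N m; "opening": finger opening in m; "finger_force": force on a finger pad.
Only numpy, scipy, OpenCV 4.12 (cv2) and the standard library are available. Lean on these libraries where they do the work, as an engineer would, in place of code of your own. Each camera call takes 0.05 s, during which the arm holds its last target. There are 200 camera calls.

### The job

The steel spring clip still bites the finished tasting cards in the dark wood stand: squeeze its handles until it lets go, lift it off without pulling the cards out of their stand, and carry it to the bare pack of fresh cards in the light wood stand. Lower the open jaws well down over the middle of that pack's top edge, one jaw each side, and finish there still holding the clip squeezed wide open, touching neither the cards nor the stand, so that I can slip a lot card in before it shuts. Leave both packs standing in their stands, never let the clip fall, and do not disturb the glass, dropper bottle, silver cup and cork near the work.

Things in the scene. Friction and masses are not known exactly. Their poses are not given: they have to be found in the camera images.
- clip: Spring clip, dark steel jaws, bright handles, 70 g: its back half with the hinge pin; the front half turns on the pin. Starts upright, handles up, biting the finished cards up to 15 mm off their middle. Origin: on the pin, mid-width, 20 mm above the cards' edge. y along the pin; while it bites, x points from front jaw to back jaw, level, and z up; squeezed evenly, each half turns half of clip_front. Jaws 50 mm wide, reaching 37 mm below the pin.
- clip_front (a joint): Opening of the clip, rad: 0 jaws shut, 0.25 biting a 9 mm pack (jaws 9 mm apart), 0.42 about 15 mm apart, 0.71 squeezed to its stop (about 25 mm apart). Pinch the two rolled bars together from above: 8 N starts to open it, 11 N holds it at its stop; let go and it snaps shut.
- clip_tip_back (a point): Inner face of the back jaw's lip, middle of its width, 36 mm below the pin, 1.5 mm above the jaw's lowest point.
- clip_tip_front (a point): Inner face of the front jaw's lip, middle of its width, likewise.
- clip_roll_back (a point): Centre of the rolled bar at the end of the back handle, 43 mm above the pin while it bites: 6 mm thick, 27 mm long along the pin. Width over both bars: 44 mm while it bites a pack, 23 mm when squeezed to the stop.
- clip_roll_front (a point): Centre of the like bar at the end of the front handle.
- cards_done: Finished tasting cards, cream, 111 wide x 76 high x 9 mm thick, 80 g, loose, upright in the dark stand's slot; the clip bites them at the start. Origin: centre of the back face. x up (top edge at x = +38 mm), y along the width, z out of the printed front face, which looks toward the robot (z = 0 at the back face, 9 mm at the front face).
- cards_done_top (a point): Middle of the top edge of the finished cards, half way through their thickness.
- cards_next: Pack of fresh tasting cards, the same size and frame, loose, standing bare in the slot of the light stand.
- cards_next_top (a point): Middle of the top edge of the fresh cards, half way through their thickness.
- stand_dark: Dark wood card stand, fixed, base 64 x 136 x 12 mm; origin under the slot's middle, x toward its back board, y along the slot, z up. Slot 10.8 mm wide, 115 mm long, floor 12 mm up; back board up to 48 mm, front lip to 38 mm, lower at the middle. The cards' top edge is 88 mm up. The stands may swap sides.
- stand_light: Light wood card stand, fixed, the same size and frame, for the fresh cards.
- tasting_glass: Bystander: stemmed tasting glass with a little red, 65 mm across, 155 mm tall; origin under its foot.
- dropper: Bystander: dropper bottle with a black bulb, 31 mm across, 102 mm tall; origin under its foot.
- tasting_cup: Bystander: shallow silver tasting cup with a ring handle, 79 x 93 x 26 mm; origin under its middle.
- loose_cork: Bystander: used cork standing on end, 24 mm across, 44 mm tall; origin under it.
Things that resemble listed ones, but are neither listed nor needed, are in the scene too. What is shaped like the clip but blue or red is not meant.

How it is judged:
By the outcome, as a careful person would: the job done as asked, in the order asked, and still so for the second after the job is handed in, while the arm keeps its last pose, push and grip.
It also fails if it takes over 38 s, if anything falls off the work surface, if the arm or the gripper's body presses on something with over 40 N, if the wrist force passes 120 N, or if a joint passes its speed limit or range.

## Working session

There is one attempt and no reset: what is moved stays moved. The work goes in short steps, Python scripts to look and compute and a tool call to move; the robot and the scene stay as the last step left them, time stands still between calls to the robot, and variables do not carry over. Pictures are saved under pics/ and viewed, at most 10 in all, crops included, and the job is handed in when it is done.

Besides the shell and the picture viewer there is one more tool, called after "Call:" by a JSON object that holds its "op" and its "data". carry_out: Moves the arm, as the interface text tells. Its arguments: {"type":"object","properties":{"plan":{"type":"array"},"grip_force":{"type":"number"}},"required":["plan"]}

```bash
mkdir -p pics
cat > h.py <<'E'
import numpy as np, cv2
from rig import state, capture, calibration, sign_off
def pts(depth,c):
    v,u=np.mgrid[0:400,0:640].astype(np.float64)
    K=np.array([[c['fx'],0,c['cx']],[0,c['fy'],c['cy']],[0,0,1]])
    p=cv2.undistortPoints(np.stack([u.ravel(),v.ravel()],1)[:,None],K,np.array([c['k1'],0,0,0.]))[:,0].reshape(400,640,2)
    P=np.stack([p[...,0]*depth,-p[...,1]*depth,-depth,np.ones_like(depth)],-1)
    return (P@np.array(c['cam_to_world']).T)[...,:3]
def look(name):
    c=calibration(name); im,d=capture(name); return im,d,pts(d.astype(float),c),c
E
python3 - <<'E'
from h import *
for n in ('scene','top'):
    im,d,P,c=look(n); np.savez('pics/%s0.npz'%n,im=im,d=d,P=P); cv2.imwrite('pics/%s0.png'%n,im)
    print(n,np.round(c['cam_to_world'],3).tolist(),c['fx'],c['k1'])
s=state();print(s['time'],s['ee_pos'],s['eef_rot'],s['opening'])
E
```

```text
scene [[0.421, 0.476, -0.772, -0.427], [-0.907, 0.209, -0.365, -0.498], [-0.012, 0.854, 0.52, 0.778], [0.0, 0.0, 0.0, 1.0]] 455.8677974376576 0.035143325098789514
top [[0.037, 0.976, -0.216, 0.296], [-0.999, 0.037, -0.004, -0.012], [0.004, 0.216, 0.976, 1.307], [0.0, 0.0, 0.0, 1.0]] 492.7639132891952 -0.15191564020586112
0.1 [0.16082656 0.65502881 0.30264172] [[-9.71146671e-01  2.38482286e-01 -5.85325194e-04]
 [ 2.38482988e-01  9.71144600e-01 -2.00761646e-03]
 [ 8.96544375e-05 -2.08928014e-03 -9.99997813e-01]] 0.08536885664364728
```

View pics/scene0.png

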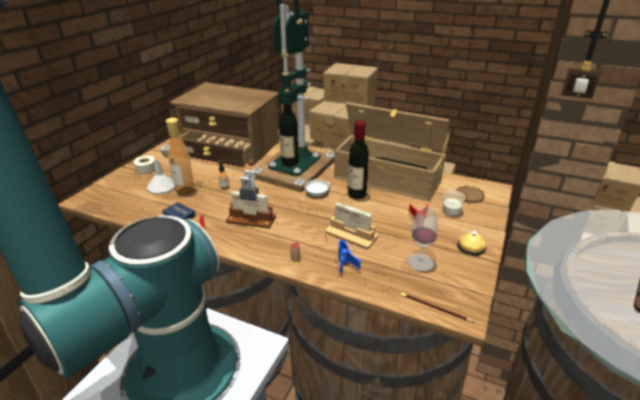

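View pics/top0.png

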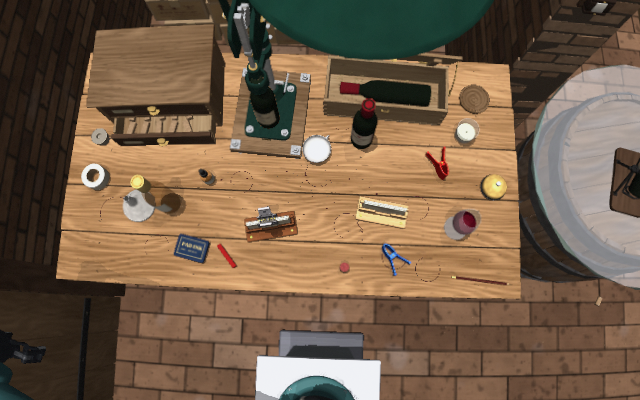

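The scene view shows the steel clip at (248,185) on cards in the dark stand, and the fresh cards in the light stand at (352,225). In the top view these are at (268,220) and (383,210).

Clip candidates in the top view are steel at (264,213), blue at (395,260) and red at (438,163). The steel one, on the dark stand, is the one meant.

Run:
```python
from h import *
a=np.load('pics/top0.npz'); im,P=a['im'],a['P']
b=np.load('pics/scene0.npz')
c1=cv2.resize(im[190:250,235:305],None,fx=8,fy=8,interpolation=cv2.INTER_CUBIC)
c2=cv2.resize(b['im'][165:230,220:270],None,fx=7.38,fy=7.38,interpolation=cv2.INTER_CUBIC)[:480]
c2=c2[:, :240*2][:,:240+120]
cv2.imwrite('pics/crop0.png',np.hstack([c1[:, :440],c2[:480]]))
def seg(name,Q,lo,hi,box):
    m=(Q[...,2]>lo)&(Q[...,2]<hi)&(Q[...,0]>box[0])&(Q[...,0]<box[1])&(Q[...,1]>box[2])&(Q[...,1]<box[3])
    q=Q[m]; 
    if len(q)<4: print(name,len(q)); return
    r=cv2.minAreaRect((q[:,:2]*1000).astype(np.float32)); print(name,len(q),np.round(q.mean(0),4),[np.round(x,1) for x in r])
print('table z',np.median(P[265:275,250:330,2]), 'cen',P[225,270],P[210,383])
for nm,Q in (('top',P),('scene',b['P'])):
  for s,uv in (('dark',(225,270)),('light',(210,383))):
    x,y,_=P[uv]; bx=(x-.09,x+.09,y-.1,y+.1)
    for lo,hi in ((.006,.02),(.030,.055),(.082,.096),(.10,.12),(.135,.17)): seg(f'{nm} {s} {lo}',Q,lo,hi,bx)
for s,uv in dict(glass=(222,463),drop=(175,206),cup=(150,316),cork=(267,344),bottle=(115,368)).items(): print(s,np.round(P[uv],3))
```

```text
table z -0.0011536863352609172 cen [0.48082614 0.13433817 0.07947137] [ 0.53706509 -0.15405252  0.04361282]
top dark 0.006 602 [0.4789 0.1374 0.0109] [array([476.4, 159.4]), array([ 97.1, 186. ]), np.float64(26.4)]
top dark 0.03 174 [0.488  0.1373 0.0391] [array([491.6, 142.4]), array([ 24.9, 128.2]), np.float64(11.9)]
top dark 0.082 151 [0.491  0.1409 0.0865] [array([490.8, 142.7]), array([ 24.9, 109.8]), np.float64(13.5)]
top dark 0.1 107 [0.4931 0.1405 0.1106] [array([491.3, 140.8]), array([22.9, 50.4]), np.float64(9.6)]
top dark 0.135 85 [0.4959 0.1415 0.148 ] [array([491.1, 141.5]), array([43.6, 29.2]), np.float64(10.1)]
top light 0.006 626 [ 0.5316 -0.1499  0.0111] [array([ 544.7, -155.2]), array([120.2, 152.1]), np.float64(13.8)]
top light 0.03 200 [ 0.5353 -0.1486  0.0394] [array([ 501.5, -147.4]), array([126.1, 102.7]), np.float64(80.2)]
top light 0.082 157 [ 0.5404 -0.1556  0.0867] [array([ 540.1, -155.2]), array([106.6,  10.9]), np.float64(80.9)]
top light 0.1 0
top light 0.135 0
scene dark 0.006 414 [0.4724 0.1323 0.0121] [array([484. , 139.4]), array([ 65.6, 136. ]), np.
[... 258 characters left out ...]
.1365 0.1092] [array([488.9, 140.9]), array([26.3, 49.3]), np.float64(13.1)]
scene dark 0.135 119 [0.4913 0.1398 0.1453] [array([489.5, 139.2]), array([49.4, 29.5]), np.float64(12.4)]
scene light 0.006 454 [ 0.5189 -0.1598  0.0119] [array([ 519.1, -157.5]), array([ 62.3, 144.3]), np.float64(7.8)]
scene light 0.03 374 [ 0.5323 -0.1614  0.0411] [array([ 499.8, -150.6]), array([127.5, 101.9]), np.float64(82.3)]
scene light 0.082 139 [ 0.5372 -0.1574  0.0863] [array([ 538.4, -155.7]), array([108.6,  17.2]), np.float64(82.6)]
scene light 0.1 0
scene light 0.135 0
glass [ 0.493 -0.335  0.157]
drop [0.61  0.314 0.061]
cup [0.707 0.029 0.003]
cork [ 0.385 -0.057  0.043]
bottle [ 0.732 -0.097  0.215]
```

View pics/crop0.png

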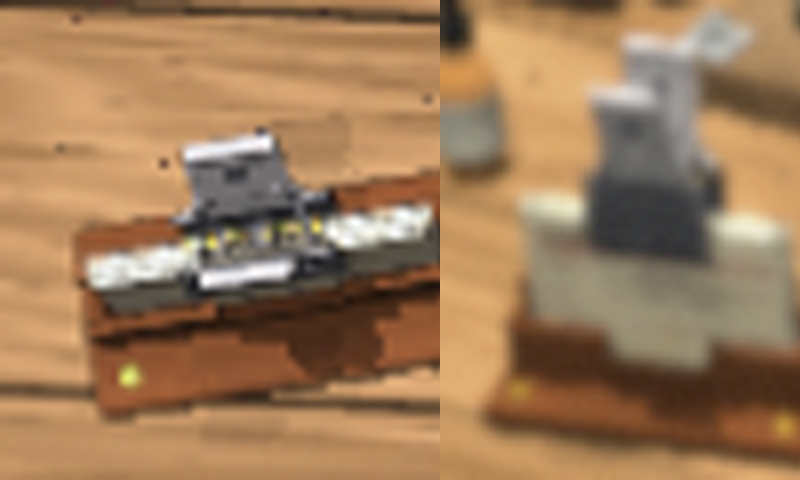

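The crop shows the steel clip's bright bars above the dark jaws, biting cream cards in the dark wood stand, so this is the one meant. The measured bars are at z≈0.148, 44×29 mm over both, centred at (0.491,0.141) with a yaw of about 12°, which fits the description. Moving above it.

Call:
{"op": "carry_out", "data": {"plan": [0, 0, -4.3, 2.2, -3.4, 0, 1, 0, 0, -8.6, 4.4, -6.8, 0, 1, 0, 0, -12.8, 6.6, -10.2, 0, 1, 0, 0, -17, 8.8, -13.7, 0, 1, 0, 0, -21.3, 11, -17.1, 0, 1]}}

```text
time: 0.6
ee_pos: [0.2714, 0.4828, 0.3032]
eef_rot: [[-0.817, 0.577, -0.0], [0.577, 0.817, -0.001], [-0.0, -0.001, -1.0]]
contact_force: [1.1, -0.4, 0.4]
opening: 0.0853
finger_force: 0.0
```

Call:
{"op": "carry_out", "data": {"plan": [0, 0, -4.3, 2.2, -3.4, 0, 1, 0, 0, -8.6, 4.4, -6.8, 0, 1, 0, 0, -12.8, 6.6, -10.2, 0, 1, 0, 0, -17, 8.8, -13.7, 0, 1, 0, 0, -21.3, 11, -17.1, 0, 1]}}

```text
time: 1.1
ee_pos: [0.3813, 0.3118, 0.3035]
eef_rot: [[-0.551, 0.834, -0.0], [0.834, 0.551, -0.0], [-0.0, -0.0, -1.0]]
contact_force: [0.7, 0.7, -0.5]
opening: 0.0854
finger_force: 0.0
```

Call:
{"op": "carry_out", "data": {"plan": [0, 0, -4.3, 2.2, -3.4, 0, 1, 0, 0, -8.6, 4.4, -6.8, 0, 1, 0, 0, -12.8, 6.6, -10.2, 0, 1, 0, 0, -17, 8.8, -13.7, 0, 1, 0, 0, -21.3, 11, -17.1, 0, 1]}}

```text
time: 1.6
ee_pos: [0.4913, 0.1409, 0.3036]
eef_rot: [[-0.21, 0.978, -0.0], [0.978, 0.21, -0.0], [0.0, -0.0, -1.0]]
contact_force: [0.1, 0.3, 0.7]
opening: 0.0853
finger_force: 0.0
```

```bash
cat > near.py <<'E'
from h import *
import sys
def rect(Q,lo,hi,cx,cy,r=.09):
    m=(Q[...,2]>lo)&(Q[...,2]<hi)&(np.hypot(Q[...,0]-cx,Q[...,1]-cy)<r)
    q=Q[m]
    if len(q)<5: return print(lo,len(q))
    t=cv2.minAreaRect((q[:,:2]*1000).astype(np.float32)); print(lo,hi,len(q),np.round(q.mean(0),4),[np.round(x,1) for x in t])
E
python3 - <<'E'
from near import *
for i in range(2): look('wrist')
s=state();print(s['time'],s['ee_pos'],s['eef_rot'],s['opening'],s['contact_force'])
im,d,P,c=look('wrist'); np.savez('pics/w1.npz',im=im,d=d,P=P); cv2.imwrite('pics/w1.png',im)
print(np.round(c['cam_to_world'],3).tolist(),(d>0).mean())
for lo,hi in ((.03,.055),(.082,.094),(.10,.12),(.135,.17),(.147,.17)): rect(P,lo,hi,.491,.141)
E
```

```text
1.7 [0.4927816  0.13887712 0.30355057] [[-2.07169373e-01  9.78304965e-01  4.95737490e-04]
 [ 9.78303322e-01  2.07169935e-01 -1.79669177e-03]
 [-1.86041439e-03  1.12762126e-04 -9.99998263e-01]] 0.08505154846648683 [ 0.29354839 -0.09684349  0.05656003]
[[0.978, -0.199, -0.061, 0.477], [0.208, 0.935, 0.287, 0.212], [-0.0, -0.293, 0.956, 0.374], [0.0, 0.0, 0.0, 1.0]] 0.99603515625
0.03 0.055 1011 [0.4878 0.1676 0.0439] [array([491.9, 143.4]), array([ 24.3, 127.6]), np.float64(12.1)]
0.082 0.094 859 [0.4891 0.1524 0.0884] [array([493.2, 143.7]), array([ 23.1, 109.5]), np.float64(17.9)]
0.1 0.12 1058 [0.4908 0.1441 0.112 ] [array([491.3, 141.9]), array([23.6, 50.2]), np.float64(11.4)]
0.135 0.17 1181 [0.4909 0.1429 0.1488] [array([491.2, 142.1]), array([44.8, 29.4]), np.float64(12.2)]
0.147 0.17 712 [0.4909 0.1428 0.1539] [array([491.2, 142. ]), array([44.6, 28.9]), np.float64(11.7)]
```

View pics/w1.png

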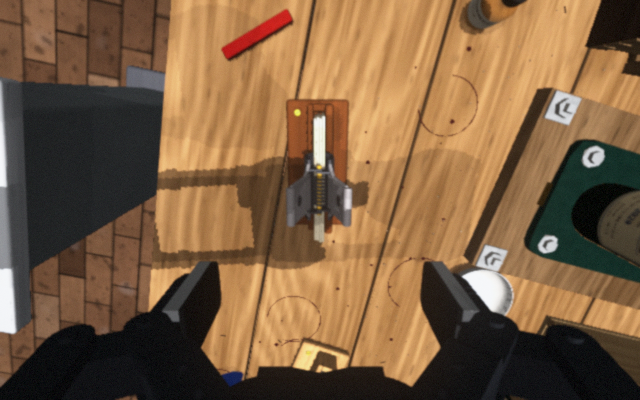

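The wrist view shows the clip upright at (320,195) with its bars either side. The remeasured centre is (0.491,0.142) with a yaw of 12°, so the tool is already aligned. Descending 9.8 cm.

Call:
{"op": "carry_out", "data": {"plan": [0, 0, 0, 0, 0, -3, 1, 0, 0, 0, 0, 0, -6, 1, 0, 0, 0, 0, 0, -8.5, 1, 0, 0, 0, 0, 0, -9.8, 1, 0, 0, 0, 0, 0, -9.8, 1], "grip_force": 30}}

```text
time: 2.25
ee_pos: [0.4889, 0.143, 0.2035]
eef_rot: [[-0.215, 0.977, -0.005], [0.977, 0.215, -0.001], [0.0, -0.005, -1.0]]
contact_force: [-1.6, -0.4, -0.2]
opening: 0.0856
finger_force: 0.0
```

Run:
```python
from near import *
S=[]
for i in range(3):
    s=state(); S.append(s['ee_pos']); im,d,P,c=look('wrist')
print(np.round(S,4),s['contact_force'],s['opening']); cv2.imwrite('pics/w2.png',im[100:])
for lo,hi in ((.135,.17),(.145,.165),(.1,.12)): rect(P,lo,hi,.491,.142,.03)
```

```text
[[0.4889 0.143  0.2035]
 [0.4901 0.1431 0.2052]
 [0.4911 0.1432 0.2065]] [ 0.91596279 -0.18034859  0.49825467] 0.08544241705191445
0.135 0.17 3246 [0.4908 0.1436 0.1485] [array([491.1, 142.3]), array([44.6, 29.5]), np.float64(12.2)]
0.145 0.165 2134 [0.4908 0.1437 0.1529] [array([491.1, 142.4]), array([44.6, 29.2]), np.float64(12.0)]
0.1 0.12 2457 [0.4905 0.1451 0.1119] [array([491.2, 141.7]), array([24.1, 50.5]), np.float64(11.8)]
```

View pics/w2.png

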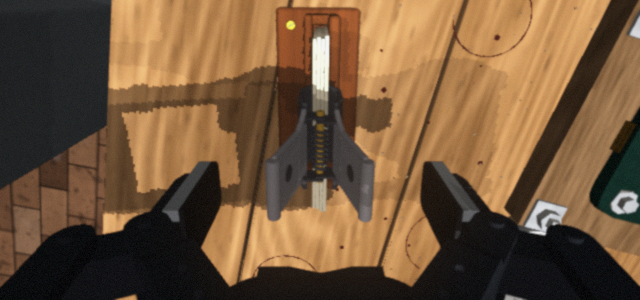

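The bars at (272..372, 190) sit centrally between the fingers (218, 422), and the positions agree within 1 mm. Squeezing gradually.

Call:
{"op": "carry_out", "data": {"plan": [0, 0, 0, 0, 0, 0, 0.75, 0, 0, 0, 0, 0, 0, 0.6, 0, 0, 0, 0, 0, 0, 0.6, 0, 0, 0, 0, 0, 0.05, 0.52, 0, 0, 0, 0, 0, 0.1, 0.47]}}

```text
time: 2.9
ee_pos: [0.491, 0.1425, 0.207]
eef_rot: [[-0.213, 0.977, 0.0], [0.977, 0.213, 0.0], [0.0, 0.0, -1.0]]
contact_force: [0.4, -0.1, -0.7]
opening: 0.0404
finger_force: 8.3
```

Call:
{"op": "carry_out", "data": {"plan": [0, 0, 0, 0, 0, 0.1, 0.4, 0, 0, 0, 0, 0, 0.2, 0.32, 0, 0, 0, 0, 0, 0.3, 0.2, 0, 0, 0, 0, 0, 0.3, 0.1, 0, 0, 0, 0, 0, 0.3, 0.1]}}

```text
time: 3.4
ee_pos: [0.491, 0.1425, 0.2099]
eef_rot: [[-0.213, 0.977, 0.0], [0.977, 0.213, -0.0], [-0.0, 0.0, -1.0]]
contact_force: [-0.6, -0.4, -0.6]
opening: 0.0218
finger_force: 29.4
```

Run:
```python
from near import *
im,d,P,c=look('wrist'); s=state(); print(s['ee_pos'],s['contact_force'],s['opening'],s['finger_force']); 
im2,d2,P2,c2=look('scene')
a=im[100:]; b=cv2.resize(im2[150:240,200:300],None,fx=3,fy=3,interpolation=cv2.INTER_CUBIC)
o=np.zeros((300+270,640,3),np.uint8);o[:300]=a;o[300:,:300]=b;cv2.imwrite('pics/w3.png',o)
for lo,hi in ((.135,.17),(.082,.094),(.1,.12)): rect(P,lo,hi,.491,.142,.07)
```

```text
[0.49094774 0.14250509 0.20984886] [-0.49171511  0.18551196 -1.61876037] 0.02171490637632599 29.425040781497955
0.135 0.17 4055 [0.4899 0.1482 0.156 ] [array([491. , 142.5]), array([49.2, 29. ]), np.float64(10.9)]
0.082 0.094 1943 [0.4886 0.1539 0.0885] [array([490.5, 143.1]), array([ 35.7, 110.3]), np.float64(12.4)]
0.1 0.12 2136 [0.4894 0.1482 0.1076] [array([490.7, 141.9]), array([27.9, 50.5]), np.float64(11.5)]
```

View pics/w3.png

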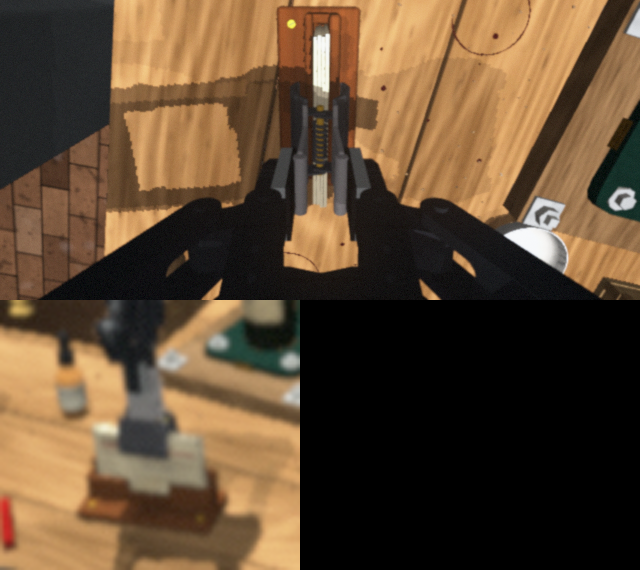

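The clip is squeezed to its stop (21.7 mm) with the jaws clear on both sides of the pack, which is at (321,100). Lifting straight up.

Call:
{"op": "carry_out", "data": {"plan": [0, 0, 0, 0, 0, 0.5, 0.1, 0, 0, 0, 0, 0, 1.2, 0.1, 0, 0, 0, 0, 0, 2.2, 0.1, 0, 0, 0, 0, 0, 3.5, 0.1, 0, 0, 0, 0, 0, 5, 0.1]}}

```text
time: 4.0
ee_pos: [0.491, 0.1425, 0.2613]
eef_rot: [[-0.213, 0.977, 0.0], [0.977, 0.213, 0.0], [-0.0, 0.0, -1.0]]
contact_force: [-0.0, -0.2, -0.2]
opening: 0.0216
finger_force: 29.4
```

Call:
{"op": "carry_out", "data": {"plan": [0, 0, 0, 0, 0, 1, 0.1, 0, 0, 0, 0, 0, 2, 0.1, 0, 0, 0, 0, 0, 3, 0.1, 0, 0, 0, 0, 0, 4, 0.1, 0, 0, 0, 0, 0, 4, 0.1]}}

```text
time: 4.5
ee_pos: [0.4918, 0.1427, 0.3018]
eef_rot: [[-0.213, 0.977, 0.003], [0.977, 0.213, 0.001], [0.0, 0.003, -1.0]]
contact_force: [0.1, 0.4, -1.2]
opening: 0.0219
finger_force: 29.5
```

```bash
cat > tool.py <<'E'
from near import *
def clip_in_tool(P,s,ymax=.06,zlo=.02,zhi=.16):
    p=np.array(s['ee_pos']);R=np.array(s['eef_rot'])
    return (P-p)@R
E
python3 - <<'E'
from tool import *
im,d,P,c=look('wrist'); s=state(); print(s['ee_pos'],s['contact_force'],s['opening'],s['finger_force'])
im2,d2,P2,c2=look('scene'); im3,d3,P3,c3=look('top')
np.savez('pics/l.npz',P=P,P2=P2,s=s['ee_pos'],R=s['eef_rot'],im2=im2,im=im)
for n,Q in (('wrist',P),('scene',P2),('top',P3)):
    print(n); rect(Q,.082,.094,.491,.142,.07)
    T=clip_in_tool(Q,s)
    m=(abs(T[...,0])<.04)&(abs(T[...,1])<.03)&(T[...,2]>.055)&(T[...,2]<.15)
    q=T[m]; print(len(q))
    for a in np.arange(.06,.145,.008):
        k=q[(q[:,2]>=a)&(q[:,2]<a+.008)]
        if len(k)>3: print(round(a,3),len(k),np.round(np.percentile(k[:,0],[1,50,99]),4),np.round(np.percentile(k[:,1],[1,50,99]),4),k[:,2].max().round(4))
a=cv2.resize(im2[110:230,200:300],None,fx=4,fy=4,interpolation=cv2.INTER_CUBIC)
b=im[100:,160:480]; o=np.zeros((480,720,3),np.uint8);o[:,:400]=a;o[:300,400:]=b;cv2.imwrite('pics/w4.png',o)
E
```

```text
[0.49139924 0.1426285  0.30079715] [-0.6902831  -0.33138679 -0.32473758] 0.02179378907918645 29.451438188552856
wrist
0.082 0.094 873 [0.4867 0.1631 0.0885] [array([490.7, 145.1]), array([  8.5, 106.5]), np.float64(12.0)]
4392
0.06 429 [0.0071 0.0117 0.0142] [-0.0222  0.0077  0.0235] 0.068
0.068 126 [-0.0027  0.0135  0.0145] [-0.0088  0.0072  0.0098] 0.076
0.076 169 [-0.0142  0.0106  0.0147] [-0.0083  0.0069  0.0093] 0.0839
0.084 189 [-0.014   0.0134  0.0164] [-0.0081 -0.0059  0.009 ] 0.092
0.092 735 [-0.0187  0.0063  0.0237] [-0.0083  0.0005  0.0093] 0.1
0.1 1272 [-0.0182  0.0093  0.0243] [-0.0131 -0.0001  0.0136] 0.108
0.108 333 [-0.0093  0.0101  0.0245] [-0.0154 -0.0126  0.0158] 0.116
0.116 262 [-0.0123  0.0088  0.0245] [-0.0174 -0.0147  0.0176] 0.124
0.124 90 [-0.0137  0.0211  0.0245] [-0.0177  0.0145  0.018 ] 0.132
0.132 79 [0.0163 0.0219 0.0245] [-0.0152  0.0129  0.0158] 0.138
scene
0.082 0.094 124 [0.489  0.1403 0.086 ] [array([489.7, 142. ]), array([ 16. , 111.4]), np.float64(12.1)]
475
0.06 33 [-0.0161 -0.0094  0.0081] [-0.0249 -0.013   0.0106] 0.0679
0.068 24 [-0.0161 -0.0094  0.0097] [-0.0196 -0.0146  0.0068] 0.076
0.076 30 [-0.0164 -0.0087  0.0116] [-0.0144 -0.0088  0.0084] 0.084
0.084 34 [-0.0169 -0.0064  0.0121] [-0.015  -0.0092  0.0083] 0.0919
0.092 37 [-0.0203 -0.0071  0.0158] [-0.0135 -0.0088  0.0094] 0.0998
0.1 66 [-0.0271 -0.0042  0.0217] [-0.0164 -0.0099  0.0087] 0.1079
0.108 61 [-0.0272 -0.006   0.022 ] [-0.0203 -0.0138  0.0113] 0.1157
0.116 54 [-0.0272 -0.0031  0.0211] [-0.0199 -0.0161  0.0125] 0.1239
0.124 57 [-0.0259 -0.007   0.0215] [-0.0225 -0.0174  0.0164] 0.132
0.132 48 [-0.0278 -0.0118  0.022 ] [-0.0213 -0.0172  0.0155] 0.1396
top
0.082 0.094 71 [0.4924 0.1359 0.086 ] [array([490.9, 142.6]), array([  9.4, 109.4]), np.float64(11.6)]
0
```

View pics/w4.png

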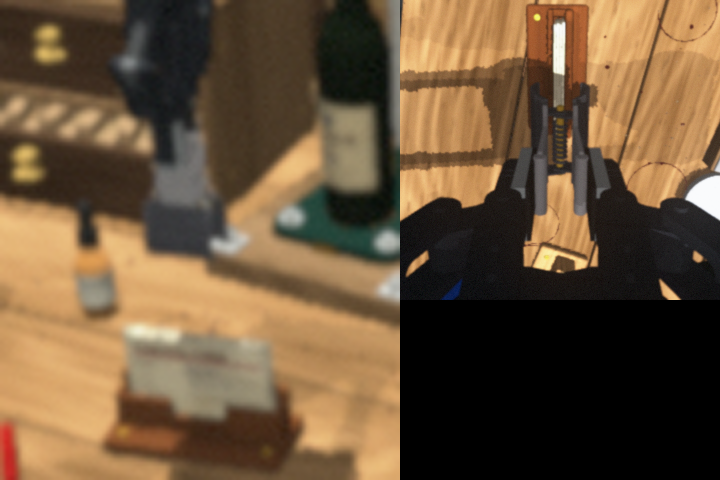

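The clip is off and held open with the jaws centred in the tool, their bottoms about 139 mm below the TCP. The finished cards still stand in the dark stand, top edge at z 0.0885. Carrying the clip over.

Call:
{"op": "carry_out", "data": {"plan": [0, 0, -1, 0.3, -1.5, 0, 0.1, 0, 0, -3, 0.8, -4.5, 0, 0.1, 0, 0, -5.4, 1.3, -8, 0, 0.1, 0, 0, -7.8, 1.9, -11.5, 0, 0.1, 0, 0, -10.3, 2.5, -15, 0, 0.1]}}

```text
time: 5.15
ee_pos: [0.5156, -0.0096, 0.2992]
eef_rot: [[-0.033, 0.999, -0.001], [0.999, 0.033, -0.0], [-0.0, -0.001, -1.0]]
contact_force: [0.5, -0.2, -1.2]
opening: 0.0214
finger_force: 29.4
```

Call:
{"op": "carry_out", "data": {"plan": [0, 0, -2.5, 0.6, -3.5, 0, 0.1, 0, 0, -5, 1.2, -7.2, 0, 0.1, 0, 0, -7.4, 1.7, -10.6, 0, 0.1, 0, 0, -9.2, 2.2, -13.4, 0, 0.1, 0, 0, -10.2, 2.4, -14.8, 0, 0.1]}}

```text
time: 5.65
ee_pos: [0.5396, -0.1585, 0.2991]
eef_rot: [[0.146, 0.989, -0.001], [0.989, -0.146, -0.0], [-0.001, -0.001, -1.0]]
contact_force: [-0.7, -0.1, 0.3]
opening: 0.0217
finger_force: 29.5
```

```bash
cat > meas.py <<'E'
from tool import *
def go():
    look('wrist')
    im,d,P,c=look('wrist'); s=state(); im2,d2,P2,c2=look('scene'); s2=state(); im3,d3,P3,c3=look('top')
    p=(np.array(s['ee_pos'])+s2['ee_pos'])/2; R=np.array(s2['eef_rot'])
    print(np.round(p,4),'yaw',np.degrees(np.arctan2(R[1,1],R[0,1])).round(2),np.round(s2['contact_force'],1),s2['opening'],s2['finger_force'])
    for n,Q in (('wrist',P),('scene',P2),('top',P3)): 
        print(n); rect(Q,.083,.094,.5395,-.1555,.07); rect(Q,.0435,.051,.5395,-.1555,.08)
        T=(Q-p)@R
        m=(abs(T[...,0])<.045)&(abs(T[...,1])<.028)&(T[...,2]>.102)&(T[...,2]<.145); q=T[m]
        if len(q)>5: print('clip x,y,z pct',np.round(np.percentile(q,[1,50,99],axis=0),4).tolist())
    return im,im2,im3,P,P2
if __name__=='__main__':
    im,im2,im3,P,P2=go(); np.savez('pics/m.npz',im=im,im2=im2,P=P,P2=P2)
    o=np.zeros((480,720,3),np.uint8);o[:,:400]=cv2.resize(im2[135:255,310:410],None,fx=4,fy=4,interpolation=cv2.INTER_CUBIC);o[:300,400:]=im[100:,160:480]
    import time; cv2.imwrite('pics/m%d.png'%(int(time.time())),o); cv2.imwrite('pics/mlast.png',o)
E
python3 meas.py
```

```text
[ 0.5396 -0.1567  0.2992] yaw -8.29 [-0.3  0.7  0. ] 0.021875242437639563 29.455932676792145
wrist
0.083 0.094 946 [ 0.5433 -0.136   0.0885] [array([ 541.1, -151.9]), array([105.4,   8.4]), np.float64(81.4)]
0.0435 0.051 955 [ 0.5512 -0.1449  0.0484] [array([ 546.5, -155. ]), array([126.4,  15.6]), np.float64(82.4)]
clip x,y,z pct [[-0.0202, -0.0175, 0.1021], [0.008, -0.0007, 0.1078], [0.0216, 0.0176, 0.1372]]
scene
0.083 0.094 126 [ 0.5375 -0.1578  0.0865] [array([ 539.3, -155.9]), array([108.8,  14.7]), np.float64(82.2)]
0.0435 0.051 91 [ 0.535  -0.1631  0.0473] [array([ 540.3, -155.2]), array([129. ,  22.2]), np.float64(81.0)]
clip x,y,z pct [[-0.0282, -0.022, 0.1022], [-0.0078, -0.0155, 0.1194], [0.0221, 0.0148, 0.1403]]
top
0.083 0.094 33 [ 0.5366 -0.1731  0.0863] [array([ 537.6, -172. ]), array([72. ,  8.8]), np.float64(81.5)]
0.0435 0.051 15 [ 0.5379 -0.1691  0.0467] [array([ 542.3, -154.2]), array([125.4,  14.6]), np.float64(81.8)]
clip x,y,z pct [[-0.0255, -0.0177, 0.1023], [0.0149, -0.0118, 0.1122], [0.024, 0.015, 0.1402]]
```

View pics/mlast.png

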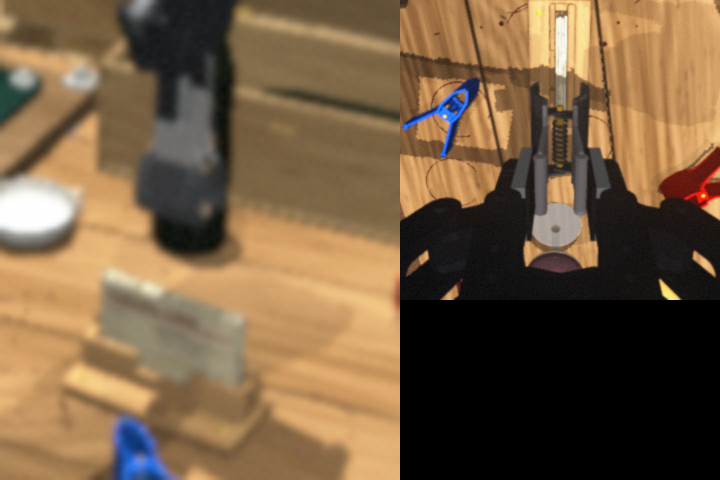

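The wrist view shows the pack edge at (560,60) in the crop, midway between the jaws at (537,100) and (584,100). The yaw matches to within 0.3°, with 1 mm to correct in x and y. Lowering to just above the edge and checking.

Call:
{"op": "carry_out", "data": {"plan": [0, 0, -0.3, 0.1, 0.1, -1.5, 0.1, 0, 0, -0.3, 0.1, 0.1, -3.5, 0.1, 0, 0, -0.3, 0.1, 0.1, -5, 0.1, 0, 0, -0.3, 0.1, 0.1, -6, 0.1, 0, 0, -0.3, 0.1, 0.1, -6, 0.1]}}

```text
time: 6.35
ee_pos: [0.5397, -0.1534, 0.2373]
eef_rot: [[0.147, 0.989, -0.004], [0.989, -0.147, 0.001], [0.001, -0.004, -1.0]]
contact_force: [-0.1, 0.8, -0.4]
opening: 0.0215
finger_force: 29.5
```

```bash
python3 meas.py
```

```text
[ 0.5412 -0.1543  0.2401] yaw -8.48 [ 0.2 -1.1 -0.1] 0.021860511758283865 29.468799233436584
wrist
0.083 0.094 1168 [ 0.5438 -0.1334  0.0885] [array([ 540.4, -154. ]), array([110.2,   8.9]), np.float64(80.9)]
0.0435 0.051 1099 [ 0.5521 -0.1364  0.0484] [array([ 546.6, -151.8]), array([120.1,  17.3]), np.float64(82.7)]
clip x,y,z pct [[-0.0174, -0.0195, 0.1021], [0.0105, -0.0021, 0.1079], [0.0248, 0.0155, 0.1385]]
scene
0.083 0.094 112 [ 0.5366 -0.1593  0.0862] [array([ 537.2, -155.5]), array([109.5,  14. ]), np.float64(81.8)]
0.0435 0.051 91 [ 0.5355 -0.1644  0.0471] [array([ 539.1, -156.5]), array([126.8,  19.1]), np.float64(82.2)]
clip x,y,z pct [[-0.027, -0.0218, 0.1027], [-0.0077, -0.0158, 0.1193], [0.0224, 0.0155, 0.1405]]
top
0.083 0.094 35 [ 0.5351 -0.1891  0.0867] [array([ 538. , -169.2]), array([76.9,  9.3]), np.float64(81.0)]
0.0435 0.051 13 [ 0.5345 -0.1808  0.0462] [array([ 533.4, -175.9]), array([81., 11.]), np.float64(89.6)]
clip x,y,z pct [[-0.0268, -0.0173, 0.1023], [0.0146, -0.0115, 0.1121], [0.0231, 0.0151, 0.1413]]
```

View pics/mlast.png

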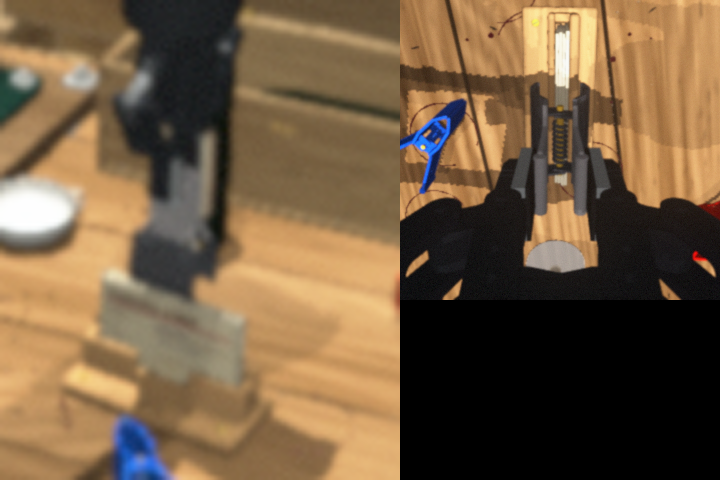

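The pack (562,70) is still centred between the jaws (537, 590), and the jaw bottoms are just above the edge. Lowering the last 2.7 cm.

Call:
{"op": "carry_out", "data": {"plan": [0, 0, 0, 0.05, 0, -0.7, 0.1, 0, 0, 0, 0.05, 0, -1.4, 0.1, 0, 0, 0, 0.05, 0, -2.1, 0.1, 0, 0, 0, 0.05, 0, -2.7, 0.1, 0, 0, 0, 0.05, 0, -2.7, 0.1]}}

```text
time: 7.05
ee_pos: [0.5406, -0.1542, 0.2112]
eef_rot: [[0.148, 0.989, -0.003], [0.989, -0.148, 0.001], [0.0, -0.003, -1.0]]
contact_force: [-0.1, 0.6, -0.3]
opening: 0.022
finger_force: 29.5
```

```bash
python3 meas.py
```

```text
[ 0.5414 -0.1545  0.2127] yaw -8.5 [-0.1 -0.6 -0.4] 0.021800984328088767 29.468415677547455
wrist
0.083 0.094 1862 [ 0.5421 -0.1425  0.0886] [array([ 540.1, -154. ]), array([110.3,  35.7]), np.float64(81.7)]
0.0435 0.051 1238 [ 0.5524 -0.1336  0.0483] [array([ 546.5, -155. ]), array([126.7,  16.9]), np.float64(82.8)]
clip x,y,z pct [[-0.0432, -0.0188, 0.1021], [0.0148, -0.0011, 0.1182], [0.0437, 0.016, 0.1374]]
scene
0.083 0.094 136 [ 0.5316 -0.1621  0.0878] [array([ 534.7, -155.8]), array([ 35.8, 106.5]), np.float64(0.5)]
0.0435 0.051 90 [ 0.5357 -0.1614  0.0473] [array([ 539.2, -157.2]), array([127. ,  19.6]), np.float64(83.2)]
clip x,y,z pct [[-0.0425, -0.0211, 0.1025], [-0.0102, -0.0124, 0.1242], [0.0437, 0.014, 0.1439]]
top
0.083 0.094 47 [ 0.5358 -0.1772  0.0873] [array([ 532.6, -167.9]), array([78.3, 21.2]), np.float64(80.8)]
0.0435 0.051 10 [ 0.5333 -0.1998  0.0457] [array([ 530.5, -173.6]), array([21.2, 87.2]), np.float64(0.8)]
clip x,y,z pct [[-0.0439, -0.0168, 0.1025], [0.0097, -0.0051, 0.1223], [0.0245, 0.0147, 0.1442]]
```

View pics/mlast.png

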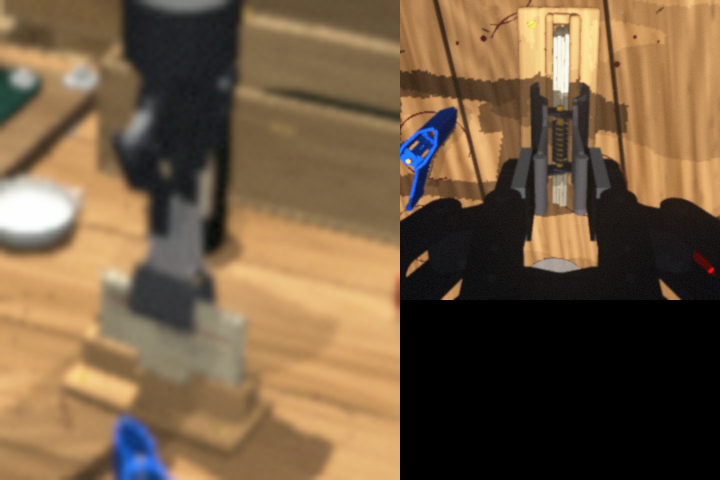

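The jaws straddle the pack with clear gaps on both sides (pack at 562, jaws at 537 and 590). They reach about 15 mm below the edge, there is no contact force, and the pack is upright. Handing in.

```bash
python3 -c "from rig import sign_off; print(sign_off())"
```

```text
the job is handed in; nothing more can be done
None
```

I handed the job in with the clip held squeezed wide open over the middle of the fresh pack, one jaw each side about 15 mm below its top edge, touching nothing by camera and force readings; both packs are still standing and nothing else was disturbed.

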